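# Clamp a parts jar in the cam vice, unscrew its tight cap and hold it over the mouth

### The arm

A 6-joint arm with a two-finger parallel gripper is mounted at the origin on the work surface. World frame = base frame: x ahead of the robot, y to its left, z up, the work surface at z = 0. Lengths are in m, angles in rad, forces in N, time in s.
With the tool pointing down it reaches from about 0.375 to 0.975 m from the base axis. Payload 3.8 kg.
Tool frame: the origin (TCP) lies midway between the tips of the shut fingers; the grasp point (between the pads) lies 19 mm behind it; z points along the fingers, y is the line along which they close (so a half turn about z gives the same grasp; the last joint's range is limited). The gripper opens to 85 mm and grips with 20 to 120 N. Pads are 22 mm wide; open, the fingers measure 114 mm over their backs; the gripper's body (76 mm by 85 mm) begins 54 mm behind the grasp point. The pads swing forward as they close: fully open they stand 13 mm farther back than shut.
Start: joints at [-1.153, 0.264, 1.604, -0, 1.274, -0.037], TCP at [0.297, -0.606, 0.231] pointing down, gripper open.
Joint ranges: [-2.63, 2.63], [-0.94, 2.18], [0.31, 2.57], [-1.31, 4.45], [0, 2.66], [-2.55, 2.55]. Speed limits (rad/s): [2.57, 2.57, 3.14, 3.14, 3.14, 3.14].

### API

Orientations are given as a unit quaternion [w, x, y, z].
In Python, from workcell import * gives the robot as it stands. The module is installed in compiled form; this text tells all that it offers. Calls block until the motion is done:
- move_pose(position, orientation): joint-space move of the TCP to a pose.
- line_to(position, attitude=None, v=0.15, until_force=None): straight line of the TCP; attitude=None keeps the orientation; v is the mean speed in m/s. With until_force (N) it stops when the force on the tool has changed by that much, and returns True; else False.
- move_joints(angles): joint-space move.
- grip(opening, effort=None): finger opening in m; effort is the grip in N (None keeps the last); returns when the fingers have stopped.
- wait(seconds).
- solve_ik(position, orientation): joint angles nearest the present ones, or None.
- get_obs(): the state.
- get_image(name): name is "side" or "top" or "wrist"; returns (picture, depth): 400x640x3 uint8, red, green, blue; 400x640 float32, m along the optical axis (not along the pixel's ray), 0 where there is no reading.
- camera_info(name): a dict with "mtx" (3x3 intrinsics, pixels), "k1" (the pictures are not rectified: a ray, as slopes to the right and down, at radius r is drawn at 1 + k1 r^2 times it, then the intrinsics apply), "view" (4x4, takes a point from world to camera coordinates); the wrist camera has in their place "mount" (4x4, takes a point from camera to tool coordinates, whose origin is the TCP and whose axes are the flange's). Camera axes: x right, y down, z forward; pixel columns grow to the right and rows downward; lengths in m; the calibration is good to about 2 mm. A picture is of the moment at which its call begins: read the wrist's pose just before it. camera_info takes no time and is no camera call.
A pose or a line that the arm cannot do raises IKError and nothing moves.
- finish_job(): hands the job in; it is judged then, once.
The state is a dict: "time": time; "qpos": joint angles; "joint_velocities": joint speeds; "joint_efforts": joint torques, N m; "tool_pos": TCP position; "ee_rot": TCP orientation; "wrist_force": force on the tool from outside, world axes, zero at the start; "wrist_torque": the same for the moment, N m; "gripper_width": finger opening in m; "finger_force": force on a finger pad.
Only numpy, scipy, OpenCV 4.12 (cv2) and the standard library are available. Lean on these libraries where they do the work, as an engineer would, in place of code of your own. Each camera call takes 0.05 s, during which the arm holds its last target. There are 200 camera calls.

### The job

Brace the amber parts jar by swinging the vice's red-knobbed cam lever round to its stop, so that the rubber jaws grip the jar; leave the lever there. Then unscrew the tight black cap with a counterclockwise turn, without letting the jar spin or lift in the vice, stop turning once the threads let go, and lift the cap straight off. Finish still holding the cap, level and still, about 20 mm clear of the jar's mouth and centred over it; leave everything else on the bench alone.

Things in the scene. Friction and masses are not known exactly. Their poses are not given: they have to be found in the camera images.
- vice: Blue bench vice, fixed. Base plate 140 mm (x) by 225 mm (y -140 to +85), 12 mm thick; jaws reach 61 mm up. Origin on the bench surface under the jar's stand, z up. Fixed V jaw on the jar's +y side, sliding jaw on its -y side, closing to +y; nested in the V the jar's axis is at x 0, y +4 mm. The jar stands on the plate, 12 mm above the origin.
- vice_lever_pivot (a point): Point on the lever's vertical pivot axis, at x 0, y -98 mm of the vice, 48 mm above the bench (height of the lever arm).
- vice_lever (a joint): Cam lever angle, rad: 0 open (arm along the vice's -y, away from the jar); swings clockwise seen from above, past 1.57 (arm along the vice's -x) to a stop at 1.60, clamped. The self-locking cam moves the jaw 8.75 mm per rad and stays where it is left; the knob needs 6 N, up to 10 N as the jar is gripped. At the stop the jaw presses with 35 to 40 N.
- lever_knob (a point): Middle of the red upright knob at the end of the cam lever, 100 mm from the pivot axis; knob d 22 mm, from 60 to 98 mm above the bench, this point at 80 mm. Round, fixed on the lever; the arm below it is 18 mm wide, its top at 52 mm.
- jaw_pad: Black rubber facing of the sliding jaw, 56 mm wide, 16 to 60 mm above the bench, 10 mm thick; it gives on a stiff spring (10 N/mm). Origin at the vice's origin while the jaw is open; moves along the vice's y.
- jar: Amber translucent jar of pins and springs, 0.3 kg, loose between the open jaws with 2 to 6 mm play each side. Body d 62 mm to 64 mm up, shoulder to 73 mm, neck d 41 mm with three short threads, rim 95 mm above its foot; a red rubber seal on the rim reaches 101.5 mm once the cap is off. Origin: centre of its foot; z up; white tick on its +x side.
- jar_tick (a point): Point on the white tick on the side of the jar, 31 mm from its axis in its +x direction, 60 mm above its foot; shows whether the jar spins.
- cap: Black ribbed cap, outer d 60 mm, 24 mm tall, 40 g; origin: centre of its open underside, z up, white dot on its +x side. Screwed on, its underside is 79 mm above the jar's foot (91 mm above the bench, its top 115). Tight: the sprung seal loads its three lugs with about 20 N, turning takes up to 0.6 N m, less towards the end. Grip the ribs from above with about 40 N.
- cap_dot (a point): White dot on the cap's top, 24.5 mm from its axis along its +x. At the start it is 0.15 to 0.42 rad counterclockwise (seen from above) of the jar's tick. Turned counterclockwise the cap may rise 2 mm; the threads let go once the dot is 1.36 rad past the tick, a hard stop follows at 1.88. Between them (aim at 1.6) it lifts straight off; a 1.3 rad turn frees it from any start.
- spare_jar: second amber jar with a green cap, d 62 mm, 103 mm tall, standing loose on the bench; leave alone. Origin: centre of its foot
- punch_block: red round block d 72 mm with six upright steel punches, 106 mm tall; leave alone. Origin: centre of its foot
- oil_bottle: white squeeze bottle with orange tip, d 44 mm, 105 mm tall; leave alone. Origin: centre of its foot
- solvent_bottle: white squeeze bottle with white tip, d 44 mm, 105 mm tall; leave alone. Origin: centre of its foot
- tape_roll: teal tape roll lying flat, d 96 mm, 36 mm high; leave alone. Origin: centre of its foot
- screwdriver: wood-handled screwdriver lying flat, 220 mm long; leave alone. Origin: middle of its length, on the bench
- hammer: brass hammer with wooden handle lying flat, 260 mm long; leave alone. Origin: middle of its length, on the bench
Things that resemble listed ones, but are neither listed nor needed, are in the scene too. Of the things that look like the cap, the larger one is meant.

How it is judged:
On the way, in this order (a step that is already met when the one before it is completed fails the run):
1. the cam lever is over at its stop and the jaws grip the jar, the cap still screwed on (value of joint vice_lever above 1.35 rad and contact force between jaw_pad and jar above 12 N and z of cap in the frame of jar below 0.083 m and y of cap_dot in the frame of jar below 0.014 m), for 0.2 s.
2. the cap, its threads let go, is lifted clear of the still clamped jar (value of joint vice_lever above 1.35 rad and contact force between jaw_pad and jar above 12 N and z of cap in the frame of jar above 0.1 m and contact force between cap and jar below 0.1 N and contact force between the fingers and cap above 1 N), for 0.2 s.
At the end, for the whole second after the job is handed in: Lever past 1.35 rad, pad presses jar over 12 N; fingers alone hold the cap still, level within 0.17 rad, underside 104 to 145 mm above the jar's foot, within 12 mm of its axis, dot 0.7 to 2.4 rad past the tick; jar down on the plate, upright, tick within 20 mm of its start (value of joint vice_lever above 1.35 rad and contact force between jaw_pad and jar above 12 N and z of cap in the frame of jar between 0.104 and 0.145 m and horizontal distance between cap and jar below 0.012 m and angle between cap's own z axis and vertical below 0.17 rad and linear speed of cap below 0.03 m/s and contact force between the fingers and cap above 1 N and contact force between cap and jar below 0.1 N and y of cap_dot in the frame of jar above 0.016 m and z of jar in the frame of vice below 0.018 m and angle between jar's own z axis and vertical below 0.1 rad and distance of jar_tick from where it was at the start of the episode below 0.02 m); the arm keeps its last pose, push and grip.
It fails at once if the jar spins in the vice or is dragged off (its tick moves over 20 mm) (distance of jar_tick from where it was at the start of the episode above 0.02 m).
It fails at once if the jar is lifted over 10 mm off the vice's plate or tipped over 0.2 rad (z of jar in the frame of vice above 0.022 m or angle between jar's own z axis and vertical above 0.2 rad).
It fails at once if another thing on the bench is pushed over 25 mm (distance of any of spare_jar, punch_block, oil_bottle, solvent_bottle, tape_roll, screwdriver, hammer from where it was at the start of the episode above 0.025 m).
It also fails if it takes over 48 s, if anything falls off the work surface, if the arm or the gripper's body presses on something with over 40 N, if the wrist force passes 120 N, or if a joint passes its speed limit or range.

## Working session

There is one attempt and no reset: what is moved stays moved. The work goes in short steps, each a Python script; the robot and the scene stay as the last script left them, time stands still between calls to the robot, and variables do not carry over. Pictures are saved under pics/ and viewed, at most 10 in all, crops included, and the job is handed in when it is done.

```bash
mkdir -p pics
cat > h.py <<'E'
from workcell import *
import numpy as np, cv2
def snap(n,f):
    im,d=get_image(n); cv2.imwrite('pics/'+f,im[:,:,::-1]); np.savez('pics/'+f+'.npz',im=im,d=d); return im,d
def rays(n,uv):
    c=camera_info(n); K=np.array(c['mtx']); uv=np.atleast_2d(uv).astype(float)
    return cv2.undistortPoints(uv[:,None],K,np.array([c['k1'],0,0,0.]))[:,0]
def cam2w(n,obs=None):
    c=camera_info(n)
    return np.linalg.inv(np.array(c['view']))
def onplane(n,uv,z,T=None):
    T=cam2w(n) if T is None else T
    r=rays(n,uv); d=np.c_[r,np.ones(len(r))]@T[:3,:3].T; o=T[:3,3]
    return o+d*((z-o[2])/d[:,2])[:,None]
E
python3 - <<'E'
from h import *
for n in('top','side'): snap(n,n+'1.png')
print(get_obs()); print(camera_info('top'),camera_info('side'),camera_info('wrist'))
E
```

```text
{'time': 0.1, 'qpos': array([-1.15290345e+00,  2.64715533e-01,  1.60525971e+00,  1.41364362e-05,
        1.27370530e+00, -3.68943863e-02]), 'joint_velocities': array([ 6.30361799e-04, -4.62807167e-04, -2.68615846e-03, -9.86704020e-04,
        1.22604457e-05,  1.06021583e-03]), 'joint_efforts': array([-4.58765408e-04, -5.16707647e+01, -3.68590343e+01,  4.44353623e-05,
        6.33331278e-03,  1.55182857e-05]), 'tool_pos': array([ 0.29624079, -0.60577102,  0.23004909]), 'ee_rot': array([-1.02633533e-03,  9.74257218e-01,  2.25436873e-01, -1.91035152e-04]), 'wrist_force': array([0.74842912, 0.89983785, 0.29884353]), 'wrist_torque': array([-0.06271976, -0.04404537, -0.04386733]), 'finger_force': 0.0, 'gripper_width': 0.0854779441895987}
{'mtx': array([[436.28622978,   0.        , 317.80897615],
       [  0.        , 436.28622978, 200.28648312],
       [  0.        ,   0.        ,   1.        ]]), 'k1': 0.003310211153857241, 'view': array([[-0.01660914, -0.99983772, -0.00697626, -0.00408663],
       [-0.99799789,  0.01700363, -0.06091862,  0.589161  ],
       [ 0.06102736,  0.00595049, -0.
[... 374 characters left out ...]
00288, -0.84672524,  0.22259638],
       [ 0.37279538, -0.76058574, -0.53153828,  0.78227884],
       [ 0.        ,  0.        ,  0.        ,  1.        ]])} {'mtx': array([[314.23493412,   0.        , 320.45579329],
       [  0.        , 314.23493412, 196.52183954],
       [  0.        ,   0.        ,   1.        ]]), 'k1': -0.053184423852147306, 'mount': array([[ 2.26880035e-03, -9.58622121e-01, -2.84672588e-01,
         7.27013218e-02],
       [ 9.99997121e-01,  2.39727645e-03, -1.02884564e-04,
         2.30686366e-04],
       [ 7.81066309e-04, -2.84671535e-01,  9.58624800e-01,
        -1.43442535e-01],
       [ 0.00000000e+00,  0.00000000e+00,  0.00000000e+00,
         1.00000000e+00]])}
```

View pics/top1.png

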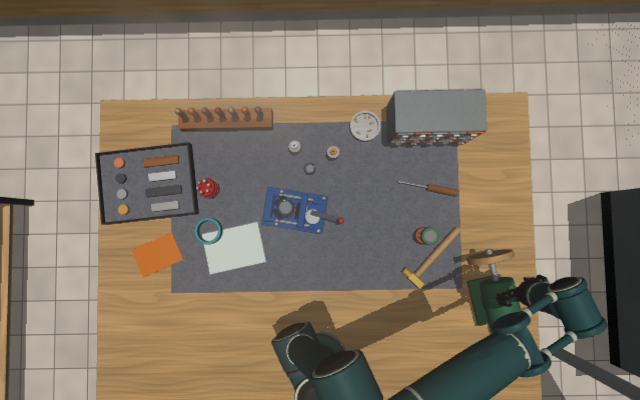

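View pics/side1.png

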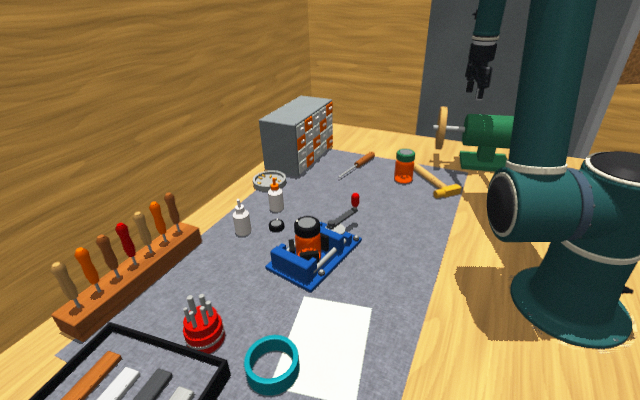

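Top view: the vice (295,210), its jar with the black cap at (286,208), and the red knob at (341,220). Look-alikes for the cap are the small black cap at (310,169), the spare jar's green cap (427,236) and tray pieces. Look-alikes for the knob are the red driver handles in the rack and the punch block (207,188). I choose the cap at (286,208), which is the larger one and sits in the vice, and the knob at (341,220) on the lever.

```bash
cat >> h.py <<'E'
def cloud(n,d,T=None):
    T=cam2w(n) if T is None else T
    v,u=np.mgrid[0:400,0:640]; r=rays(n,np.c_[u.ravel(),v.ravel()])
    p=np.c_[r,np.ones(len(r))]*d.reshape(-1,1)
    return (p@T[:3,:3].T+T[:3,3]).reshape(400,640,3)
E
python3 - <<'E'
from h import *
z=np.load('pics/top1.png.npz'); im,d=z['im'],z['d']; P=cloud('top',d)
hsv=cv2.cvtColor(im,cv2.COLOR_RGB2HSV); v,u=np.mgrid[0:400,0:640]
roi=(abs(u-300)<55)&(abs(v-208)<35)
blue=roi&(hsv[...,0]>105)&(hsv[...,0]<125)&(hsv[...,1]>150)
q=P[blue]; print(len(q),np.percentile(q[:,2],[1,25,50,75,99]))
b=q[q[:,2]<0.03]; print('plate',cv2.minAreaRect(b[:,:2].astype(np.float32)*1000))
red=roi&((hsv[...,0]<8)|(hsv[...,0]>172))&(hsv[...,1]>130)
red&=(u>330); uv=np.c_[u[red],v[red]]; print('knob',len(uv),uv.mean(0),onplane('top',uv.mean(0),.098),P[red][:,2].max())
c=roi&(P[...,2]>.105)&(u<305); uv=np.c_[u[c],v[c]].astype(np.float32)
print('cap',len(uv),cv2.minEnclosingCircle(uv),onplane('top',cv2.minEnclosingCircle(uv)[0],.115),P[c].mean(0))
cr=cv2.resize(im[165:255,235:365],None,fx=6,fy=6,interpolation=cv2.INTER_CUBIC); cv2.imwrite('pics/crop1.png',cr[:,:,::-1])
E
```

```text
Traceback (most recent call last):
IndexError: index -1 is out of bounds for axis 0 with size 0
```

Run:
```python
from h import *
z=np.load('pics/top1.png.npz'); im,d=z['im'],z['d']; P=cloud('top',d)
hsv=cv2.cvtColor(im,cv2.COLOR_RGB2HSV); v,u=np.mgrid[0:400,0:640]
print(im[222,275],hsv[222,275],P[222,275],d[222,275])
roi=(abs(u-300)<55)&(abs(v-208)<35)
I=im.astype(int); blue=roi&(I[...,2]>I[...,0]*1.6)&(I[...,2]-I[...,0]>25)
q=P[blue]; print(len(q),np.percentile(q[:,2],[1,25,50,75,99]))
b=q[(q[:,2]<0.03)]; print('plate',cv2.minAreaRect(b[:,:2].astype(np.float32)*1000))
red=roi&(I[...,0]>1.8*I[...,1])&(I[...,0]>60)&(u>330); uv=np.c_[u[red],v[red]]; print('knob',len(uv),uv.mean(0),onplane('top',uv.mean(0),.09),P[red][:,2].max())
c=roi&(P[...,2]>.105)&(u<305); uv=np.c_[u[c],v[c]].astype(np.float32)
print('cap',len(uv),cv2.minEnclosingCircle(uv),onplane('top',cv2.minEnclosingCircle(uv)[0],.115),P[c].mean(0))
cr=cv2.resize(im[165:255,235:365],None,fx=6,fy=6,interpolation=cv2.INTER_CUBIC); cv2.imwrite('pics/crop1.png',cr[:,:,::-1])
```

```text
[100 105 111] [106  25 111] [0.51261928 0.14307301 0.01631936] 1.5875316
1221 [0.00418565 0.01081738 0.01555409 0.05767462 0.06820334]
plate ((556.18505859375, 71.7168197631836), (221.25314331054688, 137.95620727539062), 79.61231994628906)
knob 25 [340.6  220.04] [[ 0.51465003 -0.09229827  0.09      ]] 0.10252555833392929
cap 257 ((267.8456115722656, 208.46546936035156), 35.88205337524414) [[0.55797026 0.15671177 0.115     ]] [0.55650922 0.09056074 0.21338183]
```

View pics/crop1.png

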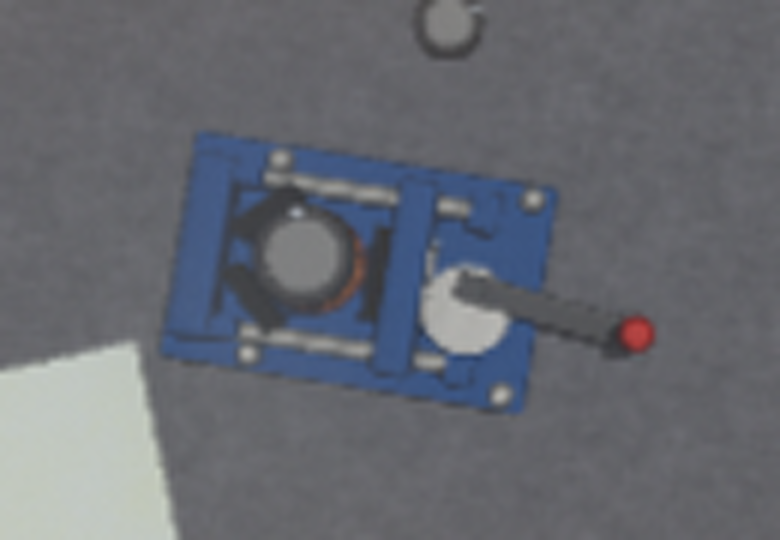

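The crop confirms the larger black cap at crop (303,257), with its white dot at (297,212). The lever knob is at crop (636,333). Next I'll move above the knob and refine with the wrist camera.

```bash
cat >> h.py <<'E'
from scipy.spatial.transform import Rotation as Ro
def down(a):
    y=np.array([np.cos(a),np.sin(a),0]); z=np.array([0,0,-1.]); R=np.c_[np.cross(y,z),y,z]
    q=Ro.from_matrix(R).as_quat(); return q[[3,0,1,2]]
def wristT(o):
    q=np.array(o['ee_rot']); T=np.eye(4); T[:3,:3]=Ro.from_quat(q[[1,2,3,0]]).as_matrix(); T[:3,3]=o['tool_pos']
    return T@np.array(camera_info('wrist')['mount'])
YAW=np.radians(79.61-90); ydir=np.array([-np.sin(YAW),np.cos(YAW)]); xdir=np.array([np.cos(YAW),np.sin(YAW)])
ORG=np.array([.5562,.0717])+.0275*ydir; PIV=ORG-.098*ydir
def lev(L,r=.1):
    t=YAW-np.pi/2-L; return PIV+r*np.array([np.cos(t),np.sin(t)]), t
E
python3 - <<'E'
from h import *
print(ORG,PIV,lev(.1))
for s in(1,-1):
    for L in(.0,.1,.8,1.6):
        p,t=lev(L); q=solve_ik([*p,.063],down(t+s*np.pi/2)); print('lev',s,L,None if q is None else np.round(q,2))
for a in np.arange(-3,3.2,.5):
    q=solve_ik([*(ORG+.004*ydir),.082],down(a)); print('cap a',a,None if q is None else np.round(q,2))
# pick s by joint6 closeness
s=min((1,-1),key=lambda s:max(abs(solve_ik([*lev(L)[0],.063],down(lev(L)[1]+s*np.pi/2))[5]) if solve_ik([*lev(L)[0],.063],down(lev(L)[1]+s*np.pi/2)) is not None else 9 for L in(.1,1.6)))
print('s',s); p,t=lev(.1); move_pose([*p,.2],down(t+s*np.pi/2)); wait(.2)
o=get_obs(); im,d=snap('wrist','w1.png'); np.save('pics/w1T.npy',wristT(o)); print(o['time'],o['tool_pos'],o['qpos'])
E
```

```text
[0.56115956 0.09874908] [0.5434855  0.00235599] (array([ 0.51572121, -0.09371244]), np.float64(-1.8521360360771075))
lev 1 0.0 [-0.23  0.17  2.06 -0.    0.92 -0.05]
lev 1 0.1 [-0.23  0.15  2.08 -0.    0.91  0.05]
lev 1 0.8 [-0.17  0.04  2.2  -0.    0.9   0.81]
lev 1 1.6 [-0.    0.01  2.24 -0.    0.9   1.78]
lev -1 0.0 None
lev -1 0.1 None
lev -1 0.8 [-0.17  0.04  2.2  -0.    0.9  -2.33]
lev -1 1.6 [-0.    0.01  2.24 -0.    0.9  -1.36]
cap a -3.0 None
cap a -2.5 None
cap a -2.0 [ 0.14  0.21  1.97 -0.    0.97  2.14]
cap a -1.5 [ 0.14  0.21  1.97 -0.    0.97  1.64]
cap a -1.0 [ 0.14  0.21  1.97 -0.    0.97  1.14]
cap a -0.5 [ 0.14  0.21  1.97 -0.    0.97  0.64]
cap a 0.0 [ 0.14  0.21  1.97 -0.    0.97  0.14]
cap a 0.5 [ 0.14  0.21  1.97 -0.    0.97 -0.36]
cap a 1.0 [ 0.14  0.21  1.97 -0.    0.97 -0.86]
cap a 1.5 [ 0.14  0.21  1.97 -0.    0.97 -1.36]
cap a 2.0 [ 0.14  0.21  1.97 -0.    0.97 -1.86]
cap a 2.5 [ 0.14  0.21  1.97 -0.    0.97 -2.36]
cap a 3.0 None
s 1
2.3083 [ 0.51579478 -0.09445975  0.20001256] [-2.28583334e-01  8.34790478e-04  1.95906275e+00 -7.66842609e-05
  1.18166802e+00  5.40640782e-02]
```

View pics/w1.png

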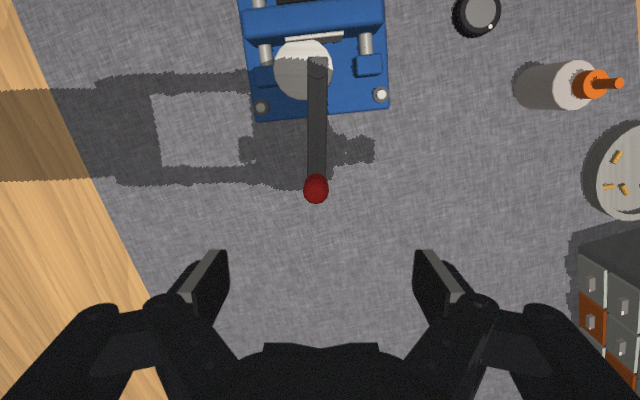

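The wrist view shows the knob at (316,188), centred between the fingers, and the lever's pivot end near (316,62).

Run:
```python
from h import *
z=np.load('pics/w1.png.npz'); I=z['im'].astype(int); d=z['d']; T=np.load('pics/w1T.npy'); P=cloud('wrist',d,T)
v,u=np.mgrid[0:400,0:640]
red=(I[...,0]>2*I[...,1])&(I[...,0]>60)&(abs(u-316)<40)&(abs(v-188)<40)
print('knob px',red.sum(),u[red].mean(),v[red].mean(),P[red].mean(0),np.percentile(P[red],[2,98],axis=0), onplane('wrist',[u[red].mean(),v[red].mean()],.088,T))
# plate corner bolts & pivot
print('bolts',onplane('wrist',[[261,107],[381,95]],.014,T),'pivotish',onplane('wrist',[316,66],.052,T), 'lever0..',[lev(L)[0] for L in(0,.05,.1,.15)])
b=(I[...,2]>I[...,0]*1.6)&(I[...,2]-I[...,0]>25)&(v>85)&(v<125); q=P[b]
print('front edge', [P[120,258],P[106,387]])
```

```text
knob px 613 315.42088091354 188.4127243066884 [ 0.51382335 -0.08789155  0.09487572] [[ 0.50402309 -0.09849863  0.07380526]
 [ 0.52298201 -0.08027267  0.09997175]] [[ 0.51316983 -0.0896973   0.088     ]]
bolts [[ 0.4773916  -0.01106804  0.014     ]
 [ 0.59704842 -0.03333651  0.014     ]] pivotish [[0.54128914 0.00674712 0.052     ]] lever0.. [array([ 0.52545076, -0.09600431]), array([ 0.52055733, -0.09498002]), array([ 0.51572121, -0.09371244]), array([ 0.51095449, -0.09220475])]
front edge [array([ 0.47013458, -0.02243122,  0.01340202]), array([ 0.60070964, -0.04551347,  0.01270851])]
```

```bash
cat >> h.py <<'E'
PIV=np.array([.543,.0045]); ORG=PIV+.098*ydir
E
python3 - <<'E'
from h import *
L0=.113; p,t=lev(L0); print(p)
line_to([*p,.064],down(t+np.pi/2),v=.12); grip(.015,30)
o=get_obs(); print('gripped',o['time'],o['gripper_width'],o['finger_force'],o['wrist_force'])
for L in np.linspace(L0,1.60,14)[1:]:
    p,t=lev(L); line_to([*p,.064],down(t+np.pi/2),v=.09)
    o=get_obs(); f=np.array(o['wrist_force']); tg=np.array([np.sin(t),-np.cos(t)])
    print(round(L,2),'tang err mm',np.round((o['tool_pos'][:2]-p)*1000,1),'Ft %.1f Fr %.1f Fz %.1f'%(f[:2]@tg,f[:2]@[np.cos(t),np.sin(t)],f[2]))
    if np.linalg.norm(f)>60: break
print(get_obs()['time'])
snap('top','top2.png'); snap('wrist','w2.png')
E
```

```text
[ 0.5139892  -0.09119939]
gripped 4.2417 0.02073011588940643 29.27372732141521 [-3.07055495  0.37532955  4.37732573]
0.23 tang err mm [ 0.3 -0.1] Ft 0.4 Fr 1.3 Fz 3.3
0.34 tang err mm [ 0.3 -0.2] Ft -0.1 Fr 2.4 Fz 3.2
0.46 tang err mm [ 0.1 -0.4] Ft -0.0 Fr 3.6 Fz 4.3
0.57 tang err mm [-0.  -0.4] Ft -1.6 Fr 4.7 Fz 5.9
0.68 tang err mm [-0.2 -0.5] Ft -1.0 Fr 6.3 Fz 6.7
0.8 tang err mm [-0.4 -0.5] Ft -2.5 Fr 5.5 Fz 6.3
0.91 tang err mm [-0.5 -0.4] Ft -2.2 Fr 5.0 Fz 6.9
1.03 tang err mm [-0.7 -0.4] Ft -3.7 Fr 6.0 Fz 8.3
1.14 tang err mm [-0.8 -0.4] Ft -4.4 Fr 6.3 Fz 8.0
1.26 tang err mm [-0.9 -0.4] Ft -4.7 Fr 5.7 Fz 8.6
1.37 tang err mm [-1.  -0.5] Ft -5.3 Fr 5.4 Fz 9.0
1.49 tang err mm [-1.1 -0.5] Ft -6.1 Fr 5.3 Fz 10.2
1.6 tang err mm [-1.2 -0.4] Ft -6.0 Fr 4.0 Fz 10.1
7.8167
```

Run:
```python
from h import *
for L in np.arange(1.62,1.76,.02):
    p,t=lev(L); line_to([*p,.064],down(lev(1.6)[1]+np.pi/2),v=.05)
    o=get_obs(); f=np.array(o['wrist_force']); tg=np.array([np.sin(t),-np.cos(t)]); ft=f[:2]@tg
    print(round(L,2),np.round((o['tool_pos'][:2]-p)*1000,1),'Ft %.1f Fz %.1f'%(ft,f[2]))
    if ft<-22: break
p,t=lev(1.6)
im,d=snap('top','top2.png'); o=get_obs()
grip(.045); q=np.array(o['tool_pos']); line_to(q+[0,0,.13],v=.2)
c=ORG+.004*ydir; a=.0
# look at cap: camera sits at tool +x ; hover with tool 
move_pose([*c,.22],down(-.6)); grip(.085); wait(.2)
o=get_obs(); im,d=snap('wrist','w3.png'); np.save('pics/w3T.npy',wristT(o)); snap('top','top3.png'); print(o['time'],o['qpos'])
```

```text
1.62 [-1.6 -2. ] Ft -12.5 Fz 11.7
1.64 [-2.2 -3.8] Ft -21.4 Fz 12.4
1.66 [-2.7 -5.7] Ft -29.1 Fz 15.4
11.525 [ 1.40953455e-01  7.58142284e-02  1.84328000e+00 -1.59186676e-05
  1.22237643e+00  7.40990006e-01]
```

View pics/w3.png

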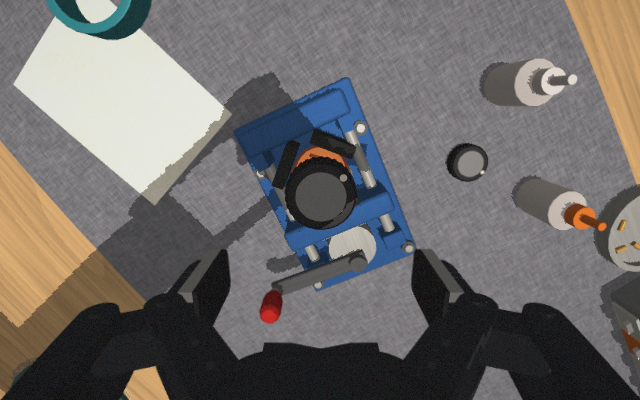

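The wrist view shows the lever swung over, with the knob at (270,307). The cap's top is at about (321,196) and its dot at (344,177). Next I'll measure the cap axis in both views.

Run:
```python
from h import *
v,u=np.mgrid[0:400,0:640]
z=np.load('pics/w3.png.npz'); I=z['im'].astype(int); d=z['d']; T=np.load('pics/w3T.npy'); P=cloud('wrist',d,T)
m=(abs(P[...,2]-.115)<.006)&(abs(u-321)<60)&(abs(v-193)<60)
m=cv2.morphologyEx(m.astype(np.uint8),cv2.MORPH_OPEN,np.ones((5,5)))
ct=max(cv2.findContours(m,0,2)[0],key=cv2.contourArea); w=onplane('wrist',ct[:,0],.115,T)
(x,y),r=cv2.minEnclosingCircle((w[:,:2]*1000).astype(np.float32)); e=cv2.fitEllipse((w[:,:2]*1000).astype(np.float32))
print('wrist',x,y,r,e,'z',np.median(P[m>0][:,2]))
dm=(m>0)&(I.min(2)>130); uv=[u[dm].mean(),v[dm].mean()]; dot=onplane('wrist',uv,.115,T)[0]; 
print('dot',dm.sum(),uv,dot,'r',np.hypot(dot[0]*1000-e[0][0],dot[1]*1000-e[0][1]),'ang',np.arctan2(dot[1]*1000-e[0][1],dot[0]*1000-e[0][0]))
for f in('top1','top2','top3'):
    z=np.load(f'pics/{f}.png.npz'); P=cloud('top',z['d']); I=z['im'].astype(int)
    m=((abs(P[...,2]-.118)<.01)&(abs(u-286)<16)&(abs(v-207)<16)).astype(np.uint8)
    ct=cv2.findContours(m,0,2)[0]
    if not ct: continue
    ct=max(ct,key=cv2.contourArea); 
    w=onplane('top',ct[:,0],.115)[:,:2]*1000; print(f,cv2.fitEllipse(w.astype(np.float32)) if len(w)>5 else 0)
print('nominal',ORG+.004*ydir)
```

```text
wrist 561.64794921875 104.49514770507812 30.147253036499023 ((561.4235229492188, 104.88623809814453), (57.7292366027832, 58.486026763916016), 141.44252014160156) z 0.1165814267919364
dot 0 [np.float64(nan), np.float64(nan)] [nan nan nan] r nan ang nan
top1 ((560.785400390625, 99.00263214111328), (56.47005081176758, 57.27666091918945), 134.55616760253906)
top2 ((561.6046752929688, 103.20790100097656), (55.95491409301758, 57.958377838134766), 152.755859375)
top3 0
nominal [0.56139544 0.1048275 ]<stdin>:9: RuntimeWarning: Mean of empty slice.
  ret = ret.dtype.type(ret / rcount)
```

Run:
```python
from h import *
c=[.5615,.1045]
line_to([*c,.14],down(-.6),v=.12); line_to([*c,.082],v=.08,until_force=12)
o=get_obs(); print('down',o['tool_pos'],o['wrist_force'])
grip(.055,45); wait(.2)
o=get_obs(); print('grip',o['gripper_width'],o['finger_force'],o['wrist_force'],o['wrist_torque'],o['tool_pos'])
q0=np.array(o['qpos']); f0=np.array(o['wrist_force'])
for k in range(1,5):
    q=q0.copy(); q[5]-=.05*k; move_joints(q); o=get_obs()
    print(k,np.round(o['qpos'][5]-q0[5],3),np.round(o['wrist_force'],1),np.round(o['wrist_torque'],2),round(o['finger_force'],1),round(o['time'],2))
    if np.linalg.norm(o['wrist_force'])>70: break
np.save('q0.npy',q0); snap('wrist','w4.png'); snap('side','s4.png')
```

```text
down [0.56187581 0.10455228 0.08223639] [ 0.11561341  0.69323897 -0.14507784]
grip 0.05953356786261812 47.74512450909242 [-3.04069425  2.17045981  5.82948861] [0.26870315 0.4907719  0.15750393] [0.56172574 0.10495796 0.08306462]
1 -0.049 [-2.4  2.3  2.7] [0.39 0.38 0.22] 49.0 14.12
2 -0.099 [-1.9  2.6  2. ] [0.46 0.39 0.29] 49.0 14.38
3 -0.148 [-2.5  3.1  3.8] [0.45 0.36 0.24] 49.1 14.62
4 -0.198 [-2.8  3.8  4.2] [0.56 0.49 0.31] 49.1 14.88
```

Run:
```python
from h import *
a=cv2.imread('pics/w4.png')[60:320,190:450]; b=cv2.imread('pics/s4.png')[190:310,240:390]
cv2.imwrite('pics/c4.png',np.hstack([cv2.resize(a,(390,390)),cv2.resize(b,(400,390))]))
```

```text
(no output)
```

View pics/c4.png

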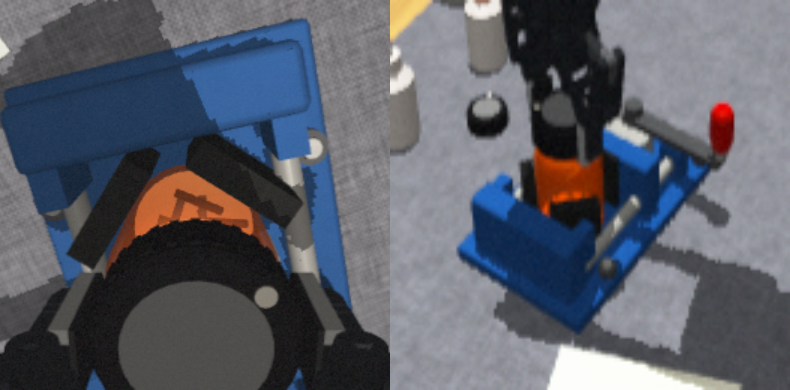

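```bash
cat >> h.py <<'E'
def dotang(im,T,c=(.5615,.1048),h=.115):
    I=im.astype(int); P=im[...].astype(int)
    v,u=np.mgrid[0:400,0:640]; W=onplane('wrist',np.c_[u.ravel(),v.ravel()],h,T).reshape(400,640,3)
    rr=np.hypot(W[...,0]-c[0],W[...,1]-c[1]); m=(abs(rr-.0245)<.0035)&(I.min(2)>105)
    if not m.any(): return None
    p=W[m].mean(0); return m.sum(),np.arctan2(p[1]-c[1],p[0]-c[0])
E
python3 - <<'E'
from h import *
q0=np.load('q0.npy')
print('w3',dotang(np.load('pics/w3.png.npz')['im'],np.load('pics/w3T.npy')))
def st(k):
    o=get_obs(); T=wristT(o); im,_=get_image('wrist')
    print(k,np.round(q0[5]-o['qpos'][5],3),'dot',dotang(im,T),np.round(o['wrist_force'],1),np.round(o['wrist_torque'],2),'eff6',round(o['joint_efforts'][5],2),round(o['time'],2),round(o['tool_pos'][2],4))
st(4)
for k in range(5,14,2):
    q=q0.copy(); q[5]-=.05*k; move_joints(q); st(k)
im,_=snap('wrist','w5.png')
A=np.load('pics/w4.png.npz')['im'][60:320,190:450]; cv2.imwrite('pics/c5.png',np.hstack([cv2.resize(A,(390,390)),cv2.resize(im[60:320,190:450],(390,390))])[:,:,::-1])
E
```

```text
w3 (np.int64(37), np.float64(0.07630030248988241))
4 0.198 dot (np.int64(155), np.float64(0.2544154882536629)) [-2.9  4.2  4. ] [0.64 0.46 0.27] eff6 0.26 14.97 0.0832
5 0.249 dot (np.int64(155), np.float64(0.3091824864894847)) [-2.9  3.9  4.3] [0.77 0.47 0.09] eff6 0.06 15.28 0.0832
7 0.349 dot (np.int64(157), np.float64(0.41244384724583943)) [-3.9  4.5  5.2] [0.78 0.68 0.27] eff6 0.12 15.57 0.0833
9 0.449 dot (np.int64(154), np.float64(0.5077322784297813)) [-5.   4.3  6.9] [0.72 0.79 0.2 ] eff6 0.13 15.88 0.0834
11 0.549 dot (np.int64(156), np.float64(0.6065577128293881)) [-5.5  5.   7.2] [0.82 0.91 0.15] eff6 0.05 16.18 0.0837
13 0.649 dot (np.int64(153), np.float64(0.7027038403599203)) [-6.6  5.   8.7] [0.78 1.04 0.15] eff6 -0.0 16.48 0.0839
```

View pics/c5.png

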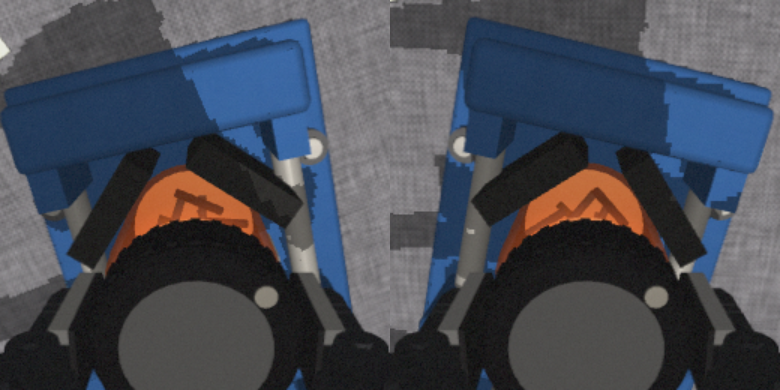

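The pin pattern stays put relative to the vice while the dot, at crop (266,297) in both halves, follows the gripper. So the cap is turning and the jar is not.

Run:
```python
from h import *
q0=np.load('q0.npy')
def st(k):
    o=get_obs(); T=wristT(o); im,_=get_image('wrist')
    print(k,np.round(q0[5]-o['qpos'][5],3),'dot',dotang(im,T),np.round(o['wrist_force'],1),np.round(o['wrist_torque'],2),'eff6',round(o['joint_efforts'][5],2),round(o['time'],2),np.round(o['tool_pos'],4)); return o
for k in (.75,.85,.95,1.05,1.15,1.25,1.33):
    q=q0.copy(); q[5]-=k; move_joints(q); o=st(k)
for dz in(.002,.004,.008,.012):
    p=np.array([.5617,.1048,.0835+dz]); line_to(p,v=.02); o=st(dz)
    if o['wrist_force'][2]<-25: print('stuck?'); break
snap('side','s6.png')
```

```text
0.75 0.749 dot (np.int64(169), np.float64(0.8027146675629087)) [-6.7  5.4 10.4] [0.77 1.14 0.05] eff6 -0.03 16.82 [0.5611 0.1056 0.084 ]
0.85 0.849 dot (np.int64(176), np.float64(0.8962909815921096)) [-7.5  5.5 11. ] [0.78 1.19 0.1 ] eff6 -0.07 17.12 [0.561  0.1056 0.0841]
0.95 0.949 dot (np.int64(182), np.float64(0.9898620553444367)) [-7.7  4.4 11.4] [0.76 1.26 0.06] eff6 -0.06 17.43 [0.5609 0.1055 0.0841]
1.05 1.049 dot (np.int64(194), np.float64(1.044318721316148)) [-9.1  4.4 11.5] [0.74 1.32 0.09] eff6 -0.04 17.73 [0.5607 0.1055 0.0841]
1.15 1.149 dot (np.int64(258), np.float64(0.895133916240296)) [-8.8  4.5 11.1] [0.62 1.32 0.08] eff6 -0.02 18.02 [0.5606 0.1055 0.084 ]
1.25 1.249 dot (np.int64(316), np.float64(0.7382768950434188)) [-8.   4.6 12.2] [0.7  1.43 0.05] eff6 -0.05 18.32 [0.5606 0.1054 0.084 ]
1.33 1.329 dot (np.int64(301), np.float64(0.8998791446961751)) [-9.7  5.1 12. ] [0.77 1.37 0.02] eff6 -0.03 18.62 [0.5605 0.1055 0.084 ]
0.002 1.328 dot (np.int64(352), np.float64(0.3975039065220615)) [-5.1  5.1  3.5] [ 0.79  0.87 -0.07] eff6 -0.04 18.95 [0.5602 0.1051 0.085 ]
0.004 1.329 dot (np.int64(380), np.float64(-0.0721102801747844)) [-3.6  4.3  0. ] [0.72 0.72 0.02] eff6 -0.01 19.25 [0.56   0.1048 0.0862]
0.008 1.329 dot (np.int64(368), np.float64(-0.2662113948811885)) [-3.8  3.4 -1.3] [0.57 0.69 0.03] eff6 -0.0 19.65 [0.56   0.1046 0.0904]
0.012 1.33 dot (np.int64(191), np.float64(0.6111831735428116)) [-1.4 -1.1  0.2] [-0.23  0.27  0.06] eff6 0.01 20.05 [0.5623 0.104  0.096 ]
```

Run:
```python
from h import *
line_to([.5617,.1048,.122],v=.04); wait(.6)
o=get_obs(); print(o['time'],o['tool_pos'],o['wrist_force'],o['finger_force'],o['gripper_width'])
im,_=snap('wrist','w7.png'); s,_=snap('side','s7.png'); t,_=snap('top','top7.png')
cv2.imwrite('pics/c7.png',np.hstack([cv2.resize(im[60:320,190:450],(390,390)),cv2.resize(s[180:310,240:375],(400,390))])[:,:,::-1])
```

```text
21.5667 [0.56169868 0.1048023  0.1219751 ] [-0.06249303  0.28792023 -0.27135464] 49.23642631620169 0.05931416085247135
```

View pics/c7.png

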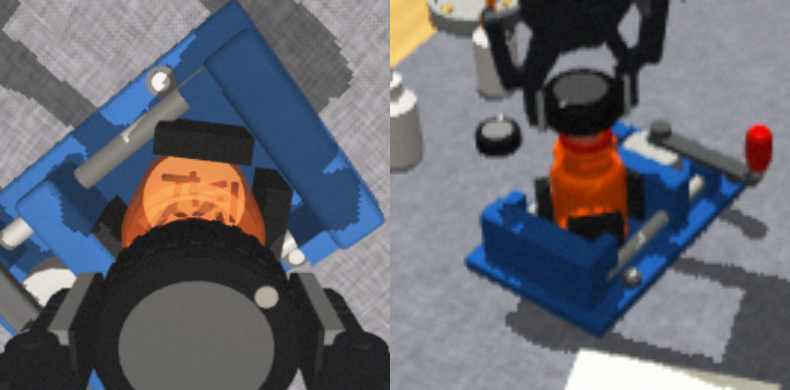

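The views show the cap level in the fingers, with its dot at crop (266,297) as before. The jar is upright in the jaws with its red seal exposed, and the lever is still over with its knob at crop (758,148).

```bash
python3 -c "
from workcell import *
print(finish_job())"
```

```text
the job is handed in; nothing more can be done
None
```

I handed the job in: the lever is at its stop with the jar gripped, and the cap is unscrewed and held level about 20 mm above the jar's mouth and centred; the hand-in call returned no verdict.

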